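Set the bayonet wing cap half-latched on the tilted tin and hold it

TASK

Swing the leaning open tin in its cradle upright against its stop (a ball-ended lever at its side turns it), then put the loose wing cap into its mouth with the lugs through the two notches and press it down flush against the spring. Twist it clockwise half way to its quarter-turn lock, so that the wing stands about 45 degrees from the notches, without ever forcing the catches to click. Finish while still gripping the cap and pressing it flush there, with the tin upright; leave the other gear on the bench where it lies.

Things in the scene. Friction and masses are not known exactly. Their poses are not given: they have to be found in the camera images.
- cradle: Grey tilting cradle fixed to the bench; origin: centre of its base plate's underside. Base 120 x 130 x 10 mm, two side arms at +y and -y, 110 mm over their outsides, up to 78 mm high. Between them hangs the open steel tin, 84 mm diameter, 90 mm tall, on a tilt axis along y, 63 mm above the bench. Its -x side faces the robot.
- tin_mouth (a point): Centre of the tin's mouth, on its rim's top face, 65 mm from the tilt axis (128 mm above the bench when upright). z: out of the mouth along the tin's axis; y: along the tilt axis; x: along the notches. Rim plate 6 mm thick, with a round 40 mm hole and two notches along +x and -x, each 16 mm wide, reaching 30.5 mm from the centre. Stops below let lugs turn only clockwise seen from above, by 90 deg.
- tin (a joint): Tilt of the tin, rad: 0 = upright against a firm stop; positive = leaning to its -x side, towards the robot (starts 0.25 to 0.5). Stiff hinge, 0.25 N m of friction: stays where it is left. Pushing the ball of its lever level towards +x with 4 to 8 N swings it up.
- lever_ball (a point): Centre of the black ball, 20 mm diameter, on top of the tilt lever: a steel rod 10 mm thick beside the tin at +y, parallel to the tin's axis and turning with it. The ball is 62 mm along that axis from the tilt axis and 69 mm from the tin's middle plane; 125 mm above the bench when upright. Axes as tin_mouth.
- spring_plate (a joint): Sprung plate inside the mouth, its top 14 mm below the rim; m pressed down. It pushes the cap up with 3 to 5 N: flush, it is 8 mm down. A cap let go with its lugs under the rim can rise up to 4 mm from flush.
- catch_a (a joint): Sprung lock catch standing 6.5 mm above the rim at its outer edge, 75 deg clockwise (from above) from a notch: 0 = at rest, grows (m) as a tab on the cap forces it outwards, which is the lock's click. The tabs meet the catches when the wing is about 67 deg from the notches.
- catch_b (a joint): The opposite catch, the same.
- cap: Loose aluminium bayonet cap, about 120 g, the same after half a turn. Starts standing on its spigot on the bench, wing up. Origin: centre of the spigot's lower end; z up, x along wing, lugs and tabs. From the bottom: spigot 34 mm diameter, 22 mm long, end slightly tapered; flange 72 mm diameter, 5 mm thick; wing 30 mm high.
- cap_wing (a point): Centre of the cap's upright wing (the grip bar): 50 mm long along x, 14 mm wide along y, 30 mm high; the flange's top is 15 mm below this point, its underside 20 mm below. 42 mm above the bench at the start. Same axes as the cap.
- cap_seat (a point): Centre of the underside of the cap's flange, 20 mm below cap_wing; meets tin_mouth when flush. Same axes. Two lugs along +x and -x, 10 mm wide, reach 27 mm from the axis and lie 10 to 16 mm below this point. Two tabs on the flange's edge, along +x and -x, 5 mm wide, reach 41 mm from the axis.
- plate: Bystander, to be left alone: yellow aluminium crampon anti-balling plate, about 98 x 75 x 8, lying flat (sizes in mm).
- carabiner: Bystander, to be left alone: black locking carabiner, about 115 x 65 x 14, lying flat (sizes in mm).
- clip1: Bystander, to be left alone: blue plastic helmet clip, about 48 x 26 x 9 (sizes in mm).
- clip2: Bystander, to be left alone: second blue plastic helmet clip, the same size (sizes in mm).
- file: Bystander, to be left alone: steel flat file with a black handle, 260 long, 22 wide, 22 high (sizes in mm).
- round_tin: Bystander, to be left alone: closed round tin with a plain twist cap, 71 in diameter and 42 high (no wing, not the task's cap) (sizes in mm).
- brush: Bystander, to be left alone: small hand brush, lying flat (sizes in mm).
Things that resemble listed ones, but are neither listed nor needed, are in the scene too. What is shaped like the cap but blue or purple is not meant.

How it is judged:
By the outcome, as a careful person would: the job done as asked, in the order asked, and still so for the second after the job is handed in, while the arm keeps its last pose, push and grip.
It also fails if it takes over 54 s, if anything falls off the work surface, if the arm or the gripper's body presses on something with over 40 N, if the wrist force passes 120 N, or if a joint passes its speed limit or range.

ROBOT

A 6-joint arm with a two-finger parallel gripper is mounted at the origin on the work surface. World frame = base frame: x ahead of the robot, y to its left, z up, the work surface at z = 0. Lengths are in mm, angles in rad, forces in N, time in s.
With the tool pointing down it reaches from about 350 to 975 mm from the base axis. Payload 7.1 kg.
Tool frame: the origin (TCP) lies at the very end of the fingers, on their centre line; the grasp point (between the pads) lies 19 mm behind it (ctrl.pinch_z is the z of the grasp point in the tool frame, in mm); z points along the fingers, y is the direction in which the jaws open and shut (so a half turn about z gives the same grasp; the last joint's range is limited). The gripper opens to 88 mm and grips with 3 to 60 N. Pads are 20 mm wide; open, the fingers measure 115 mm over their backs; the gripper's body (75 mm by 178 mm) begins 61 mm behind the grasp point.
Start: joints at [-0.019, 0.423, 1.63, -0, 1.089, -0.019], TCP at [624.984, 0.026, 222.675] pointing down, gripper open.
Joint ranges: [-3, 3], [-0.9, 2.11], [0.09, 2.58], [-1.31, 4.45], [0.11, 2.69], [-2.54, 2.54]. Speed limits (rad/s): [2.39, 2.39, 3.01, 3.14, 3.14, 3.14].

INTERFACE

Orientations are given as a rotation vector (axis times angle).
In Python, from workcell import get_obs, optics, ctrl gives the robot as it stands.
- The arm moves only by the shell command python3 -m jog 'ROWS'. ROWS is a JSON object of lists of equal length, an entry for each row: "delta_rot": the turn, a rotation vector about the tool's x, y, z in rad, a list of three; "translation": the shift along the tool's x, y, z in mm, a list of three; "hand": the opening, from -1 (shut) to 1 (fully open). In form: {"delta_rot": [[rx, ry, rz], ...], "translation": [[x, y, z], ...], "hand": [hand, ...]}. A call has 1 to 5 rows; each row is the pose to reach, as a shift and turn from the pose commanded when the call began, along the tool's axes at that moment; what a row does not reach only later rows make up. A row lasts 1/10 s, in which the tool goes at most 50 mm and 8.59 degrees, less where a joint would pass 70% of its speed; a pose out of reach is approached as far as the arm can. A call with a gripper value outside its range is refused whole. The fingers move at their own pace and stop on an object; the grip force is fixed at half the most. Time passes only in rows, so rows that repeat a pose let the fingers close. It gives the time, the measured TCP pose, the force and the opening at its end, in the units of the state.
- get_obs(): the state, without advancing time (a new reading comes with each control period).
- optics.get_image(name): name is "scene" or "side" or "wrist"; returns the picture (480x640x3 uint8, red, green, blue); there is no depth.
- optics.calibration(name): a dict with "intrinsics" (3x3 intrinsics, pixels), "cam_to_world" (4x4, takes a point from camera to world coordinates). Camera axes: x right, y up, looking along -z (the intrinsics and any distortion apply to the point x, -y, -z); pixel columns grow to the right and rows downward; lengths in mm; the calibration is good to about 2 mm. A picture is of the moment at which its call begins: read the wrist's pose just before it. calibration takes no time and is no camera call; for the wrist camera it gives the pose at the moment of the call.
- ctrl.close_job(): hands the job in, once; it reports no verdict.
The state is a dict: "t": time; "qpos": joint angles; "qvel": joint speeds; "joint_torque": joint torques, N m; "ee_pos": TCP position; "orientation": TCP orientation; "ft_force": force on the tool from outside, world axes, zero at the start; "moment": the same for the moment, N m; "width": finger opening in mm.
Only numpy, scipy, OpenCV 4.12 (cv2) and the standard library are available. Lean on these libraries where they do the work, as an engineer would, in place of code of your own. Each camera call takes 0.05 s, during which the arm holds its last target. There are 200 camera calls.

## Working session

There is one attempt and no reset: what is moved stays moved. The work goes in short steps, Python scripts to look and compute and a shell command to move; the robot and the scene stay as the last step left them, time stands still between calls to the robot, and variables do not carry over. Pictures are saved under pics/ and viewed, about 8 in all and at most 12, crops included, and the job is handed in when it is done.

```bash
mkdir -p pics; ls; cat > h.py <<'E'
import numpy as np,cv2
from scipy.spatial.transform import Rotation as R
from workcell import get_obs,optics,ctrl
def snap(n,f,crop=None,s=1):
    c=optics.calibration(n); im=optics.get_image(n)[:,:,::-1]
    cv2.imwrite('pics/'+f+'_raw.png',im); np.savez('pics/'+f+'.npz',K=c['intrinsics'],T=c['cam_to_world'])
    view(f,f,crop,s); print({k:v for k,v in c.items() if k not in('intrinsics','cam_to_world')})
def view(f,g,crop=None,s=1):
    im=cv2.imread('pics/'+f+'_raw.png')
    if crop: a,b,c,d=crop; im=im[b:d,a:c]
    cv2.imwrite('pics/'+g+'.png',cv2.resize(im,None,fx=s,fy=s,interpolation=cv2.INTER_CUBIC))
def ray(f,u,v):
    d=np.load('pics/'+f+'.npz'); K,T=d['K'],d['T']
    p=np.linalg.inv(K)@[u,v,1]; p=T[:3,:3]@[p[0],-p[1],-p[2]]
    return T[:3,3],p/np.linalg.norm(p)
def onz(f,u,v,z):
    o,p=ray(f,u,v); return (o+p*(z-o[2])/p[2]).round(1)
def proj(f,P):
    d=np.load('pics/'+f+'.npz'); K,T=d['K'],d['T']
    q=np.linalg.inv(T)@np.r_[P,1]; q=K@[q[0],-q[1],-q[2]]; return (q[:2]/q[2]).round(1)
def tri(obs):
    A=np.zeros((3,3));b=np.zeros(3)
    for f,u,v in obs:
        o,p=ray(f,u,v);M=np.eye(3)-np.outer(p,p);A+=M;b+=M@o
    return np.linalg.solve(A,b).round(1)
def st():
    s=get_obs(); r=R.from_rotvec(s['orientation']).as_matrix()
    print('t',s['t'],'p',np.round(s['ee_pos'],1),'F',np.round(s['ft_force'],1),'w',s['width'],'q',np.round(s['qpos'],3)); print(r.round(4)); return s
E
python3 - <<'E'
from h import *
st()
snap('scene','s1'); snap('side','d1')
E
```

```text
pics
t 0.0 p [624.5   0.  221.9] F [ 0.6 -0.3 -0.5] w 87.65192130298608 q [-0.019  0.424  1.631  0.     1.089 -0.019]
[[ 0.      1.     -0.0015]
 [ 1.     -0.      0.    ]
 [ 0.     -0.0015 -1.    ]]
{}
{}
```

View pics/s1.png

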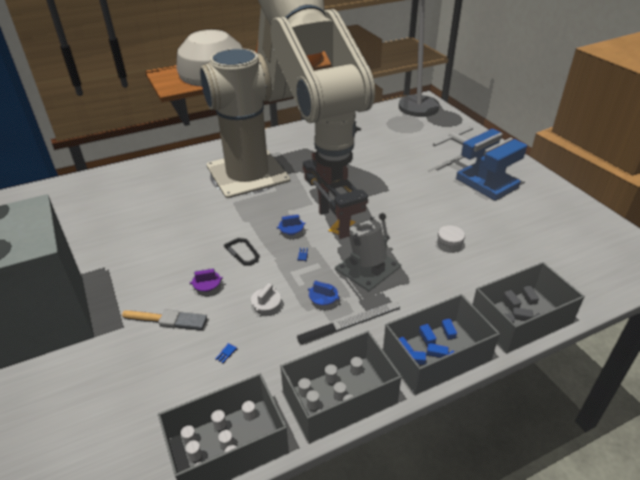

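View pics/d1.png

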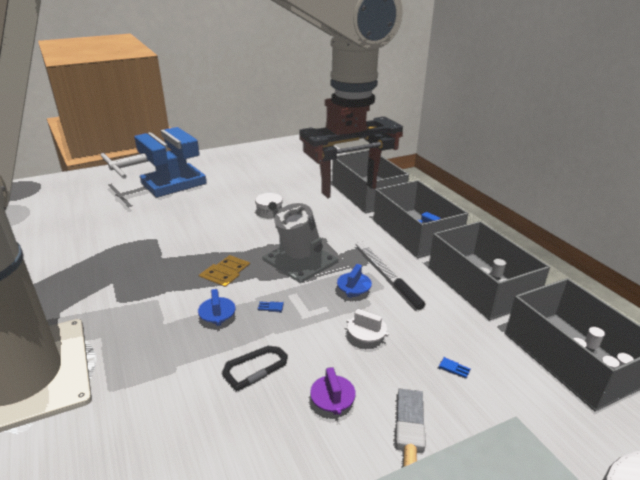

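The aluminium cap is at scene (266,298) / side (367,325). The blue ones at side (217,309) and (354,283) and the purple one at (332,393) are decoys, since only the bare-metal one fits. The round tin is at side (268,202). The cradle is at side (300,245), with the lever ball near (272,206). Next I'll check both in enlarged crops.

```bash
python3 - <<'E'
from h import *
a=cv2.imread('pics/d1_raw.png'); b=cv2.imread('pics/s1_raw.png')
def up(im,x,y,w,h,s): return cv2.resize(im[y:y+h,x:x+w],None,fx=s,fy=s,interpolation=cv2.INTER_CUBIC)
# left side crops 4x : 100x150 ; 
L=up(a,250,190,100,90,4); L2=up(a,335,300,80,60,5)
S=up(b,335,205,80,90,4.9); S=cv2.resize(S,(400,360)) if 0 else up(b,330,200,100,90,4); S2=up(b,235,275,80,48,5)
out=np.zeros((600,800,3),np.uint8); out[:360,:400]=L; out[360:600,:400]=L2[20:260]; out[:360,400:]=S; out[360:600,400:]=S2
cv2.imwrite('pics/c1.png',out)
E
```

```text
(no output)
```

View pics/c1.png

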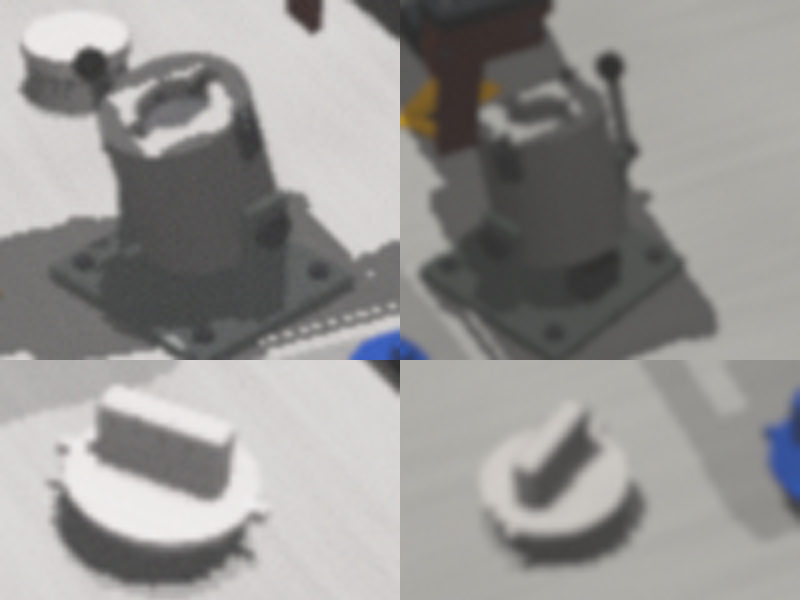

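```bash
python3 - <<'E'
from h import *
print('ball',tri([('d1',272.5,205.8),('s1',382.5,216.8)]))
print('wingtop',tri([('d1',369,315.2),('s1',265.8,290.4)]), onz('d1',369,315.2,57),onz('s1',265.8,290.4,57))
f=lambda x,y:(335+x/5,304+(y-360)/5)
g=lambda x,y:(235+(x-400)/5,275+(y-360)/5)
for a,b,fn,h in [((111,394),(228,438),'d1',f),((526,467),(582,405),'s1',g)]:
    A=onz(fn,*h(*a),57);B=onz(fn,*h(*b),57);print('wing ends',A,B,np.linalg.norm(A-B),np.degrees(np.arctan2(*(B-A)[1::-1])))
# tabs, z=24
A=onz('d1',*f(55,485),24.5);B=onz('d1',*f(265,512),24.5);print('tabs',A,B,(A+B)/2)
for fn,ps in [('d1',[(262.5,257.5),(301,279),(338,260.8)]),('s1',[(335,268),(368.8,289.3),(400.8,266.2)])]:
    P=[onz(fn,*p,10) for p in ps];print(P,'mid',(P[0]+P[2])/2,[np.linalg.norm(P[i]-P[i+1]) for i in (0,1)],[np.degrees(np.arctan2(*(P[i+1]-P[i])[1::-1])) for i in (0,1)])
E
```

```text
ball [537.1 183.5 121. ]
wingtop [ 586.4 -160.9   52.9] [ 583.6 -165.8   57. ] [ 589.9 -161.6   57. ]
wing ends [ 570.5 -146.2   57. ] [ 596.2 -184.9   57. ] 46.45621594576988 -56.412551670882166
wing ends [ 602.4 -180.3   57. ] [ 575.8 -141.9   57. ] 46.71316730858658 124.71066822880037
tabs [ 547.3 -149.2   24.5] [ 609.  -193.7   24.5] [ 578.15 -171.45   24.5 ]
[array([497.6, 158.2,  10. ]), array([543.5,  45.4,  10. ]), array([647.2,  73.9,  10. ])] mid [572.4  116.05  10.  ] [np.float64(121.78115617779294), np.float64(107.5450603235686)] [np.float64(-67.85786025147237), np.float64(15.367261661169554)]
[array([548.1,  42.1,  10. ]), array([654.6,  81.7,  10. ]), array([618.3, 197.8,  10. ])] mid [583.2  119.95  10.  ] [np.float64(113.6239851439827), np.float64(121.64250901720175)] [np.float64(20.39669395689748), np.float64(107.36245420505637)]
```

The ball triangulates to (537,184,121). The cradle centre is about (578,118) with a yaw of about 19°, and both fit the stated dimensions (tilt about 0.3). The cap wing is at about (586,-163) with its long axis at about 124°. First I move behind the ball with the jaws shut and the tool yawed 19°.

```bash
python3 -m jog '{"delta_rot":[[0,0,-0.07],[0,0,-0.14],[0,0,-0.21],[0,0,-0.28],[0,0,-0.33]],"translation":[[34,-26,0],[68,-52,0],[102,-78,10],[136,-103,20],[168,-128,40]],"hand":[-1,-1,-1,-1,-1]}'
python3 -m jog '{"delta_rot":[[0,0,0],[0,0,0],[0,0,0],[0,0,0]],"translation":[[0,0,30],[0,0,60],[0,0,70],[0,0,70]],"hand":[-1,-1,-1,-1]}'
python3 - <<'E'
from h import *
st(); snap('side','d2',(200,150,400,300),4)
E
```

```text
t: 0.6
ee_pos: [496.6, 169.4, 183.2]
orientation: [1.822, 2.557, 0.003]
ft_force: [-0.4, 0.1, -0.1]
width: 51.4
t: 1.0
ee_pos: [495.9, 167.6, 111.4]
orientation: [-1.825, -2.554, 0.004]
ft_force: [0.6, 0.7, 0.1]
width: 19.3
t 1.0 p [495.9 167.6 111.4] F [0.6 0.7 0.1] w 19.267156182939978 q [ 0.303  0.441  1.925 -0.     0.779 -0.027]
[[-3.239e-01  9.461e-01 -3.300e-03]
 [ 9.461e-01  3.239e-01 -1.000e-03]
 [ 1.000e-04 -3.500e-03 -1.000e+00]]
{}
```

View pics/d2.png

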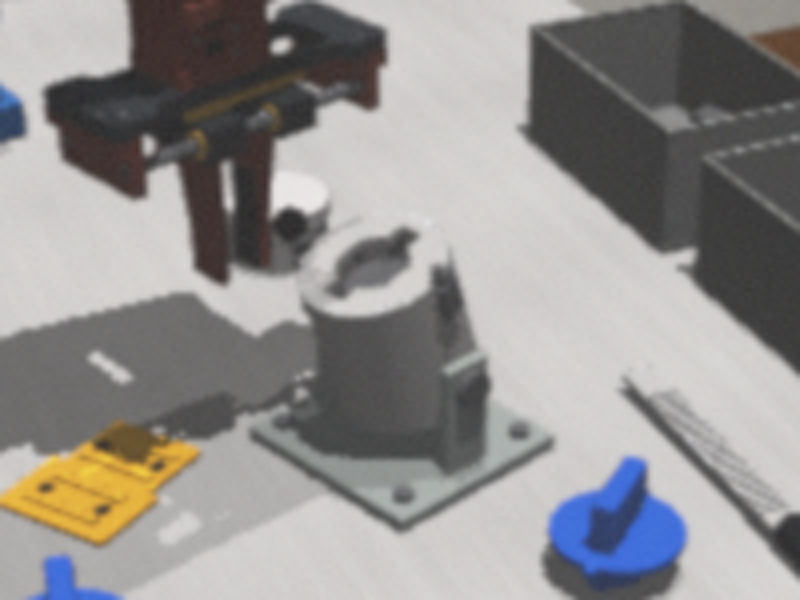

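The fingers stand behind the ball at crop (290,222), clear of the tin. Now I push along tool +y and watch the force.

```bash
python3 -m jog '{"delta_rot":[[0,0,0],[0,0,0],[0,0,0],[0,0,0],[0,0,0]],"translation":[[0,5,0],[0,10,0],[0,16,0],[0,21,0],[0,25,0]],"hand":[-1,-1,-1,-1,-1]}'
python3 -m jog '{"delta_rot":[[0,0,0],[0,0,0],[0,0,0]],"translation":[[0,3,0],[0,6,0],[0,8,0]],"hand":[-1,-1,-1]}'
python3 - <<'E'
from h import *
st()
E
```

```text
t: 1.55
ee_pos: [519.9, 175.9, 112.8]
orientation: [-1.826, -2.555, 0.003]
ft_force: [-8.6, -3.0, 6.1]
width: 0.6
t: 1.85
ee_pos: [526.5, 178.2, 112.5]
orientation: [-1.825, -2.554, 0.005]
ft_force: [-7.1, -2.6, 5.0]
width: 0.6
t 1.85 p [526.5 178.2 112.5] F [-7.1 -2.6  5. ] w 0.64320201325181 q [ 0.305  0.478  1.853  0.     0.815 -0.025]
[[-3.241e-01  9.460e-01 -4.100e-03]
 [ 9.460e-01  3.241e-01 -1.300e-03]
 [ 1.000e-04 -4.300e-03 -1.000e+00]]
```

```bash
python3 -m jog '{"delta_rot":[[0,0,0],[0,0,0]],"translation":[[0,3,0],[0,6,0]],"hand":[-1,-1]}'
python3 -m jog '{"delta_rot":[[0,0,0]],"translation":[[0,2,0]],"hand":[-1]}'
python3 -m jog '{"delta_rot":[[0,0,0]],"translation":[[0,2,0]],"hand":[-1]}'
```

```text
t: 2.05
ee_pos: [532.3, 180.2, 112.5]
orientation: [-1.825, -2.554, 0.005]
ft_force: [-6.2, -2.4, 4.9]
width: 0.7
t: 2.15
ee_pos: [534.5, 181.0, 112.5]
orientation: [-1.825, -2.555, 0.004]
ft_force: [-5.7, -1.9, 3.9]
width: 0.4
t: 2.25
ee_pos: [536.4, 181.6, 112.5]
orientation: [-1.825, -2.555, 0.004]
ft_force: [-8.3, -2.3, 4.0]
width: 0.3
```

```bash
python3 -m jog '{"delta_rot":[[0,0,0]],"translation":[[0,2,0]],"hand":[-1]}'
python3 -m jog '{"delta_rot":[[0,0,0]],"translation":[[0,1.5,0]],"hand":[-1]}'
```

```text
t: 2.35
ee_pos: [536.5, 181.7, 112.2]
orientation: [-1.824, -2.553, 0.009]
ft_force: [-13.8, -4.5, 12.5]
width: 0.3
t: 2.45
ee_pos: [536.5, 181.7, 112.1]
orientation: [-1.822, -2.551, 0.013]
ft_force: [-17.6, -5.9, 14.3]
width: 0.3
```

The force rose from 6 N to 18 N with no more motion, so the tin is against its stop. I'll retreat, lift, and look from above.

```bash
python3 -m jog '{"delta_rot":[[0,0,0],[0,0,0],[0,0,0],[0,0,0],[0,0,0]],"translation":[[0,-15,0],[0,-22,-20],[0,-22,-65],[-10,-15,-110],[-40,0,-140]],"hand":[-1,-1,-1,0,1]}'
python3 -m jog '{"delta_rot":[[0,0,0],[0,0,0],[0,0,0]],"translation":[[-34,19,-30],[-34,19,-30],[-34,19,-30]],"hand":[1,1,1]}'
python3 - <<'E'
from h import *
st(); snap('wrist','w1')
print(np.load('pics/w1.npz')['T'])
E
```

```text
t: 2.95
ee_pos: [554.2, 146.5, 256.0]
orientation: [1.822, 2.557, 0.004]
ft_force: [1.5, 0.3, -0.8]
width: 13.1
t: 3.25
ee_pos: [583.3, 118.9, 283.0]
orientation: [1.828, 2.554, 0.001]
ft_force: [0.2, -1.0, -1.3]
width: 37.1
t 3.25 p [583.3 118.9 283. ] F [ 0.2 -1.  -1.3] w 37.10721429240099 q [ 0.181  0.316  1.642  0.     1.182 -0.148]
[[-3.226e-01  9.465e-01  9.000e-04]
 [ 9.465e-01  3.226e-01  4.000e-04]
 [ 1.000e-04  1.000e-03 -1.000e+00]]
{}
[[ 9.46564905e-01 -3.08126574e-01 -9.52517483e-02  5.57889996e+02]
 [ 3.22511143e-01  9.05434371e-01  2.75998483e-01  1.94878693e+02]
 [ 1.20173956e-03 -2.91970228e-01  9.56426653e-01  4.44656834e+02]
 [ 0.00000000e+00  0.00000000e+00  0.00000000e+00  1.00000000e+00]]
```

View pics/w1.png

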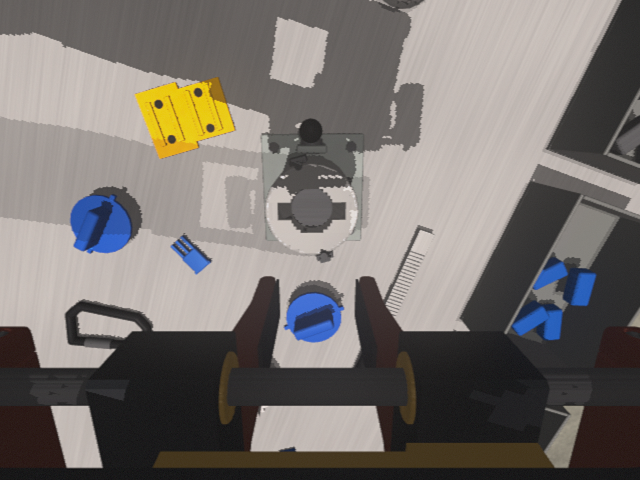

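Wrist view: mouth near (312,211), ball (311,131), and the notches lie almost level in the image. I'll enlarge for a precise reading.

```bash
python3 - <<'E'
from h import *
view('w1','w1c',(255,120,375,250),4.6)
E
```

```text
(no output)
```

View pics/w1c.png

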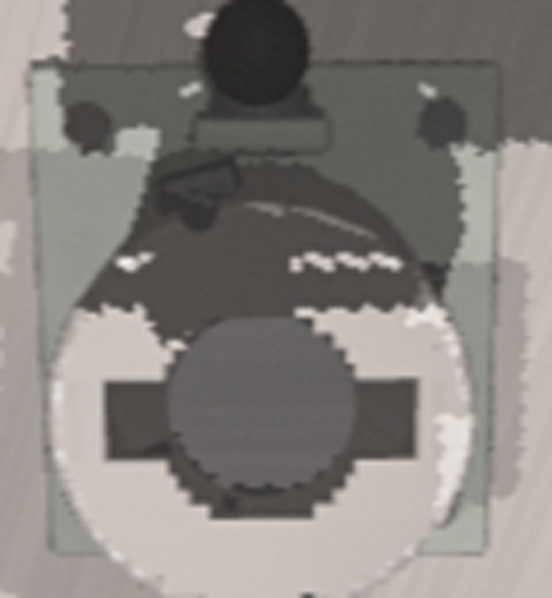

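```bash
python3 - <<'E'
from h import *
f=lambda x,y:((x+.5)/4.6-.5+255,(y+.5)/4.6-.5+120)
P=[onz('w1',*f(*p),128) for p in [(105,380),(418,380),(418,460),(105,460)]]
print('notch',np.mean(P,0)); 
an=lambda v:np.degrees(np.arctan2(v[1],v[0]))
print('len',np.linalg.norm(P[1]-P[0]),np.linalg.norm(P[2]-P[1]),an(P[1]-P[0]),an(P[2]-P[3]))
B=[onz('w1',*f(*p),10) for p in [(28,62),(498,62),(487,553),(50,553)]]
print('base',np.mean(B,0),[ (np.linalg.norm(B[i]-B[i-1]).round(1),an(B[i]-B[i-1]).round(1)) for i in range(4)])
b=onz('w1',*f(256,52),125);print('ball',b)
# hole
h=[onz('w1',*f(*p),128) for p in [(165,420),(357,420),(262,518)]];print('hole',h)
# shallow fit: mouth from base: same xy
yaw=np.radians(19.2)
print('scale tests: rim halfwidth', onz('w1',*f(52,410),128),onz('w1',*f(470,410),128))
E
```

```text
notch [576.825 125.4   128.   ]
len 60.432524355681124 15.976545308670444 18.82471001824008 18.730285276869047
base [576.25 125.85  10.  ] [(np.float64(128.9), np.float64(108.9)), (np.float64(117.9), np.float64(18.8)), (np.float64(129.1), np.float64(-70.4)), (np.float64(119.6), np.float64(-161.2))]
ball [553.9 190.2 125. ]
hole [array([559. , 119.4, 128. ]), array([594.4, 131.4, 128. ]), array([583.2, 106.7, 128. ])]
scale tests: rim halfwidth [537.7 114.2 128. ] [614.5 140.4 128. ]
```

The measurements agree: mouth at (576.8,125.4), yaw 18.8°, notch 60.4 x 16.0 mm, and the base centre within 1 mm of the mouth, so the tin is upright. Next I go over the cap.

```bash
python3 -m jog '{"delta_rot":[[0,0,0],[0,0,0],[0,0,0],[0,0,0],[0,0,0]],"translation":[[-44,-14,0],[-88,-29,0],[-132,-43,20],[-176,-58,40],[-220,-72,60]],"hand":[1,1,1,1,1]}'
python3 -m jog '{"delta_rot":[[0,0,-0.13],[0,0,-0.265],[0,0,-0.265],[0,0,-0.265]],"translation":[[-24,-8,35],[-48,-16,70],[-48,-16,70],[-48,-16,70]],"hand":[1,1,1,1]}'
python3 - <<'E'
from h import *
st(); snap('wrist','w2',(180,130,460,350),2.8)
E
```

```text
t: 3.8
ee_pos: [584.4, -111.3, 221.0]
orientation: [-1.823, -2.555, 0.001]
ft_force: [0.9, 0.1, -0.6]
width: 80.8
t: 4.2
ee_pos: [585.1, -160.5, 151.6]
orientation: [-1.475, -2.769, 0.001]
ft_force: [0.7, -0.3, -0.4]
width: 87.8
t 4.2 p [ 585.1 -160.5  151.6] F [ 0.7 -0.3 -0.4] w 87.81194469409449 q [-2.880e-01  4.850e-01  1.718e+00  1.000e-03  9.420e-01 -8.800e-01]
[[-0.558   0.8298 -0.0039]
 [ 0.8298  0.558   0.0016]
 [ 0.0035 -0.0024 -1.    ]]
{}
```

View pics/w2.png

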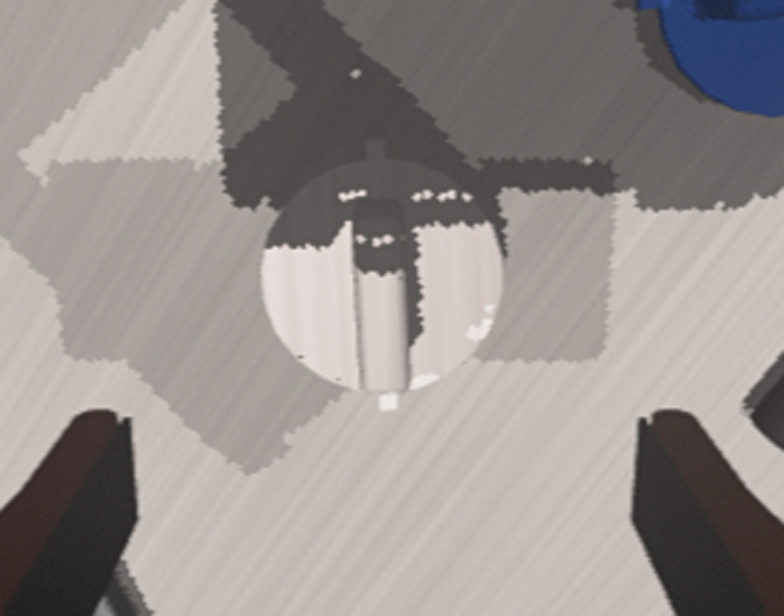

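```bash
python3 - <<'E'
from h import *
f=lambda x,y:((x+.5)/2.8-.5+180,(y+.5)/2.8-.5+130)
an=lambda v:np.degrees(np.arctan2(v[1],v[0]))
P=[onz('w2',*f(*p),57) for p in [(356,203),(404,203),(409,388),(361,390)]]
print('wing',np.mean(P,0),np.linalg.norm(P[1]-P[0]),np.linalg.norm(P[2]-P[1]),an(P[0]-P[3]),an(P[1]-P[2]))
A,B=onz('w2',*f(375,141),24.5),onz('w2',*f(388,409),24.5);print('tabs',(A+B)/2,np.linalg.norm(A-B),an(A-B))
A,B=onz('w2',*f(261,272),27),onz('w2',*f(503,275),27);print('flange',(A+B)/2,np.linalg.norm(A-B))
E
```

```text
wing [ 583.3 -158.1   57. ] 12.342204017111417 50.92867561600239 124.98292851670654 125.81231877680254
tabs [ 585.2  -161.65   24.5 ] 82.28128584313689 126.54957941553093
flange [ 583.75 -159.3    27.  ] 70.86557697500241
```

```bash
python3 -m jog '{"delta_rot":[[0,0,-0.04],[0,0,-0.04],[0,0,-0.04],[0,0,-0.04],[0,0,-0.04]],"translation":[[1.2,-0.5,35],[1.2,-0.5,75],[1.2,-0.5,110],[1.2,-0.5,121],[1.2,-0.5,121.5]],"hand":[0.5,0.2,0,-0.2,-0.4]}'
python3 -m jog '{"delta_rot":[[0,0,0],[0,0,0],[0,0,0],[0,0,0],[0,0,0]],"translation":[[0,0,0],[0,0,0],[0,0,0],[0,0,0],[0,0,0]],"hand":[-1,-1,-1,-1,-1]}'
python3 -m jog '{"delta_rot":[[0,0,0],[0,0,0],[0,0,0]],"translation":[[0,0,0],[0,0,0],[0,0,0]],"hand":[-1,-1,-1]}'
```

```text
t: 4.75
ee_pos: [585.3, -159.7, 31.6]
orientation: [-1.416, -2.803, 0.0]
ft_force: [-0.4, 0.3, 0.3]
width: 51.5
t: 5.25
ee_pos: [585.7, -161.1, 32.3]
orientation: [1.417, 2.803, 0.0]
ft_force: [1.0, 1.0, 9.1]
width: 13.8
t: 5.55
ee_pos: [585.7, -161.1, 32.3]
orientation: [1.417, 2.803, 0.0]
ft_force: [-2.0, -0.0, 6.3]
width: 13.6
```

Gripped at 13.6 mm, which matches the 14 mm wing. I lift and check the cap in hand.

```bash
python3 -m jog '{"delta_rot":[[0,0,0],[0,0,0],[0,0,0],[0,0,0],[0,0,0]],"translation":[[0,0,-8],[0,0,-45],[0,0,-90],[0,0,-135],[0,0,-180]],"hand":[-1,-1,-1,-1,-1]}'
python3 -m jog '{"delta_rot":[[0,0,0],[0,0,0]],"translation":[[0,0,0],[0,0,0]],"hand":[-1,-1]}'
python3 - <<'E'
from h import *
s=st(); snap('wrist','w3')
E
```

```text
t: 6.05
ee_pos: [584.8, -160.8, 213.5]
orientation: [-1.417, -2.803, 0.0]
ft_force: [0.8, -0.2, -0.9]
width: 13.8
t: 6.25
ee_pos: [585.7, -161.1, 212.9]
orientation: [1.416, 2.802, 0.001]
ft_force: [0.4, 0.9, -1.1]
width: 13.6
t 6.25 p [ 585.7 -161.1  212.9] F [ 0.4  0.9 -1.1] w 13.61667664818674 q [-0.288  0.408  1.68  -0.     1.052 -0.923]
[[-5.931e-01  8.051e-01  2.200e-03]
 [ 8.051e-01  5.931e-01 -6.000e-04]
 [-1.800e-03  1.400e-03 -1.000e+00]]
{}
```

View pics/w3.png

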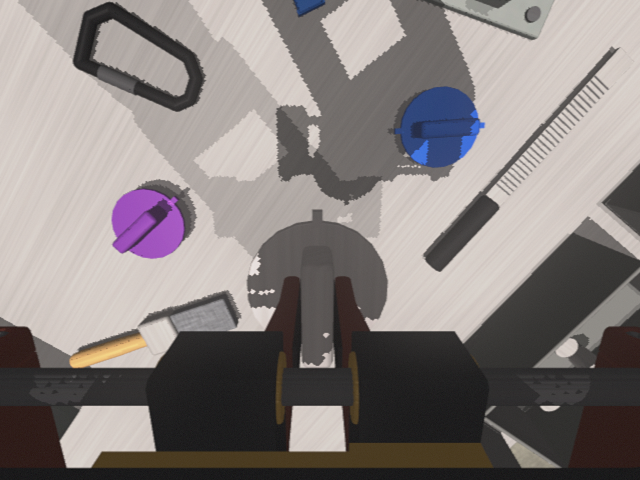

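```bash
python3 - <<'E'
from h import *
p=np.array([585.7,-161.1,212.9]);r=np.array([[-.5931,.8051,0],[.8051,.5931,0],[0,0,-1.]])
for d in (3,5.3,8):
  z=212.9-d
  for n,u,v,zz in [('tabtip',317.5,209,z-2.5),('flange edge',316,221,z),('flL',247,288,z),('flR',387,288,z),('wingTopEnd',317,247,z+30),('wl',301.5,250,z+30),('wr',334,250,z+30)]:
    print(d,n,(r.T@(onz('w3',u,v,zz)-p)).round(1))
E
```

```text
3 tabtip [43.   0.9  5.5]
3 flange edge [37.9  0.2  3. ]
3 flL [  3.5 -34.2   3. ]
3 flR [ 3.5 35.4  3. ]
3 wingTopEnd [ 35.1   0.6 -27. ]
3 wl [ 33.9  -5.5 -27. ]
3 wr [ 33.9   7.3 -27. ]
5.3 tabtip [42.5  0.9  7.8]
5.3 flange edge [37.3  0.1  5.3]
5.3 flL [  2.5 -34.6   5.3]
5.3 flR [ 2.4 36.   5.3]
5.3 wingTopEnd [ 34.3   0.6 -24.7]
5.3 wl [ 33.1  -5.6 -24.7]
5.3 wr [ 33.    7.4 -24.7]
8 tabtip [42.   0.9 10.5]
8 flange edge [36.6  0.1  8. ]
8 flL [  1.2 -35.2   8. ]
8 flR [ 1.2 36.5  8. ]
8 wingTopEnd [ 33.4   0.7 -22. ]
8 wl [ 32.2  -5.7 -22. ]
8 wr [ 32.1   7.5 -22. ]
```

The cap is held level, centred laterally, and sits about 1 mm along tool +x. I'll carry it over the tin, turning it 72.4° counter-clockwise to line up with the notches.

```bash
python3 -m jog '{"delta_rot":[[0,0,-0.126],[0,0,-0.253],[0,0,-0.379],[0,0,-0.506],[0,0,-0.632]],"translation":[[20,14,0],[46,32,0],[72,49,0],[97,67,0],[118,81,0]],"hand":[-1,-1,-1,-1,-1]}'
python3 -m jog '{"delta_rot":[[0,0,-0.126],[0,0,-0.253],[0,0,-0.379],[0,0,-0.506],[0,0,-0.632]],"translation":[[9,27,0],[19,54,0],[28,82,0],[38,110,5],[46.9,135.2,13]],"hand":[-1,-1,-1,-1,-1]}'
python3 -m jog '{"delta_rot":[[0,0,0],[0,0,0],[0,0,0]],"translation":[[0,0,0],[0,0,0],[0,0,0]],"hand":[-1,-1,-1]}'
python3 - <<'E'
from h import *
s=st(); r=R.from_rotvec(s['orientation']).as_matrix(); print(np.degrees(np.arctan2(r[1,0],r[0,0])), r.T@(np.array([577,124.9,200])-s['ee_pos']))
snap('wrist','w4',(160,100,480,340),2.5)
E
```

```text
t: 6.8
ee_pos: [578.9, -16.3, 209.1]
orientation: [-0.466, -3.102, 0.0]
ft_force: [-0.4, 0.2, -2.0]
width: 13.8
t: 7.3
ee_pos: [575.0, 126.3, 196.5]
orientation: [0.521, -3.095, 0.0]
ft_force: [-0.1, 1.2, -1.3]
width: 14.1
t: 7.6
ee_pos: [575.8, 124.3, 197.7]
orientation: [0.51, -3.098, 0.001]
ft_force: [0.6, -0.4, -2.2]
width: 13.7
t 7.6 p [575.8 124.3 197.7] F [ 0.6 -0.4 -2.2] w 13.721452958990348 q [ 0.192  0.401  1.73  -0.     1.012 -1.704]
[[-9.472e-01 -3.205e-01 -1.800e-03]
 [-3.205e-01  9.473e-01 -6.000e-04]
 [ 1.900e-03 -0.000e+00 -1.000e+00]]
-161.30713970623506 [-1.30868147  0.24126685 -2.27257976]
{}
```

View pics/w4.png

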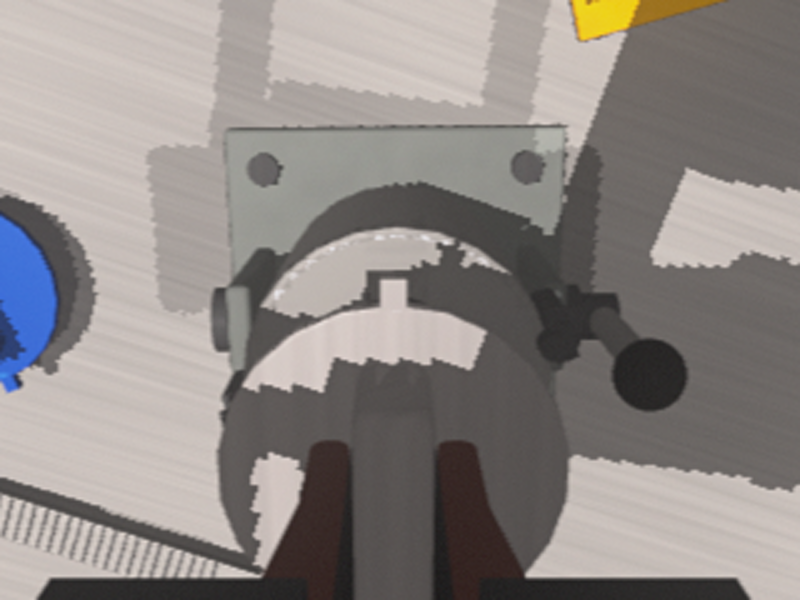

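```bash
python3 - <<'E'
from h import *
f=lambda x,y:((x+.5)/2.5-.5+160,(y+.5)/2.5-.5+100)
g=lambda P:(lambda q:((q[0]+.5-160)*2.5-.5,(q[1]+.5-100)*2.5-.5))(proj('w4',P))
s=get_obs(); r=R.from_rotvec(s['orientation']).as_matrix(); p=s['ee_pos']
print('p',np.round(p,1))
for n,a,z in [('notchL',(367,271),128),('baseTL',(226,128),10),('baseTR',(567,126),10),('ball',(649,375),125),('rimtop',(397,227),128),('tabtip',(394,278),p[2]-7.8),('flTop',(392,307),p[2]-5.3),('flL',(218,470),p[2]-5.3),('flR',(568,470),p[2]-5.3)]:
    P=onz('w4',*f(*a),z); print(n,P,(r.T@(P-p)).round(1))
c,si=np.cos(np.radians(18.8)),np.sin(np.radians(18.8))
for n,l in [('nL',(-30.5,-8,128)),('nR',(-30.5,8,128)),('B1',(-60,-65,10)),('B2',(-60,65,10)),('ball',(0,69,125))]:
    P=np.array([576.8+c*l[0]-si*l[1],125.4+si*l[0]+c*l[1],l[2]]); print(n,P.round(1),np.round(g(P)))
E
```

```text
p [576.1 124.1 198.1]
notchL [550.4 108.3 128. ] [29.3 -6.8 70.1]
baseTL [540.5  45.6  10. ] [ 58.7 -63.  188.2]
baseTR [498.7 166.9  10. ] [ 59.4  65.3 188.2]
ball [553.8 190.6 125. ] [-0.3 70.1 73.1]
rimtop [537. 112. 128.] [40.8  1.  70.2]
tabtip [536.7 111.2 190.3] [41.4  0.4  7.9]
flTop [541.6 112.4 192.8] [36.4 -0.1  5.4]
flL [584.9  90.1 192.8] [  2.6 -35.    5.3]
flR [562.3 156.7 192.8] [ 2.6 35.3  5.3]
nL [550.5 108.  128. ] [366. 271.]
nR [545.3 123.1 128. ] [427. 271.]
B1 [540.9  44.5  10. ] [223. 128.]
B2 [499.1 167.6  10. ] [568. 127.]
ball [554.6 190.7 125. ] [648. 378.]
```

The notch shows behind the tab. In one consistent frame the mouth sits at tool (-1.0,1.15) and the cap at (0.4,0.1), so I shift by (-1.4,+1.0) and descend to just above the rim, then into it in small steps.

```bash
python3 -m jog '{"delta_rot":[[0,0,0],[0,0,0],[0,0,0],[0,0,0],[0,0,0]],"translation":[[-1.4,1,10],[-1.4,1,22],[-1.4,1,30],[-1.4,1,32],[-1.4,1,32]],"hand":[-1,-1,-1,-1,-1]}'
python3 -m jog '{"delta_rot":[[0,0,0],[0,0,0],[0,0,0]],"translation":[[0,0,3],[0,0,6],[0,0,9]],"hand":[-1,-1,-1]}'
python3 -m jog '{"delta_rot":[[0,0,0],[0,0,0]],"translation":[[0,0,2],[0,0,4]],"hand":[-1,-1]}'
```

```text
t: 8.15
ee_pos: [576.9, 126.3, 165.9]
orientation: [0.513, -3.098, 0.0]
ft_force: [0.1, 0.1, -2.3]
width: 13.6
t: 8.45
ee_pos: [577.5, 126.6, 157.7]
orientation: [-0.513, 3.099, 0.0]
ft_force: [-0.2, 0.1, -1.2]
width: 13.4
t: 8.65
ee_pos: [577.3, 126.5, 153.5]
orientation: [-0.513, 3.099, -0.0]
ft_force: [0.3, -0.2, -0.9]
width: 14.0
```

```bash
python3 -m jog '{"delta_rot":[[0,0,0],[0,0,0]],"translation":[[0,0,2],[0,0,4]],"hand":[-1,-1]}'
python3 -m jog '{"delta_rot":[[0,0,0],[0,0,0]],"translation":[[0,0,2],[0,0,4]],"hand":[-1,-1]}'
python3 -m jog '{"delta_rot":[[0,0,0],[0,0,0]],"translation":[[0,0,2],[0,0,3]],"hand":[-1,-1]}'
```

```text
t: 8.85
ee_pos: [577.3, 126.6, 149.5]
orientation: [-0.513, 3.099, 0.0]
ft_force: [0.2, 0.3, -0.9]
width: 13.7
t: 9.05
ee_pos: [577.3, 126.6, 145.6]
orientation: [-0.513, 3.099, -0.0]
ft_force: [-0.7, -0.9, 1.4]
width: 14.0
t: 9.25
ee_pos: [577.4, 126.5, 142.7]
orientation: [-0.513, 3.099, -0.0]
ft_force: [-1.4, 0.5, 2.1]
width: 13.7
```

The lugs are in and the plate spring has taken up. I press on to flush.

```bash
python3 -m jog '{"delta_rot":[[0,0,0],[0,0,0]],"translation":[[0,0,1.5],[0,0,3]],"hand":[-1,-1]}'
python3 -m jog '{"delta_rot":[[0,0,0]],"translation":[[0,0,1]],"hand":[-1]}'
python3 -m jog '{"delta_rot":[[0,0,0]],"translation":[[0,0,1]],"hand":[-1]}'
python3 -m jog '{"delta_rot":[[0,0,0]],"translation":[[0,0,1]],"hand":[-1]}'
```

```text
t: 9.45
ee_pos: [577.4, 126.5, 139.8]
orientation: [-0.513, 3.099, 0.0]
ft_force: [-0.8, -1.1, 3.3]
width: 14.0
t: 9.55
ee_pos: [577.4, 126.5, 138.7]
orientation: [-0.513, 3.099, 0.0]
ft_force: [-1.5, -0.2, 3.8]
width: 13.5
t: 9.65
ee_pos: [577.4, 126.5, 138.2]
orientation: [-0.513, 3.099, -0.0]
ft_force: [-5.8, -1.0, 16.0]
width: 13.8
t: 9.75
ee_pos: [577.4, 126.6, 138.2]
orientation: [-0.513, 3.099, -0.0]
ft_force: [-9.3, -1.5, 24.4]
width: 13.6
```

Flush at TCP z=138.2, where the force jumps to 24 N with no further motion. I back off to about 15 N and twist clockwise.

```bash
python3 -m jog '{"delta_rot":[[0,0,0],[0,0,0.08],[0,0,0.16],[0,0,0.24],[0,0,0.32]],"translation":[[0,0,-1],[0,0,-1],[0,0,-1],[0,0,-1],[0,0,-1]],"hand":[-1,-1,-1,-1,-1]}'
python3 - <<'E'
from h import *
s=st();print(s['moment'])
E
```

```text
t: 10.25
ee_pos: [578.2, 126.5, 138.3]
orientation: [-0.008, 3.14, 0.0]
ft_force: [-0.6, -0.8, 5.3]
width: 14.1
t 10.25 p [578.2 126.5 138.3] F [-0.6 -0.8  5.3] w 14.11849654986273 q [ 0.195  0.482  1.764 -0.     0.894 -1.38 ]
[[-1.     -0.0051  0.0018]
 [-0.0051  1.      0.    ]
 [-0.0018  0.     -1.    ]]
[-0.10157737 -0.00036945  0.02570262]
```

```bash
python3 -m jog '{"delta_rot":[[0,0,0.08],[0,0,0.16],[0,0,0.24],[0,0,0.32],[0,0,0.40]],"translation":[[0,0,0.7],[0,0,0.7],[0,0,0.7],[0,0,0.7],[0,0,0.7]],"hand":[-1,-1,-1,-1,-1]}'
python3 -m jog '{"delta_rot":[[0,0,0.06],[0,0,0.06],[0,0,0.06]],"translation":[[0,0,0.5],[0,0,0.8],[0,0,0.8]],"hand":[-1,-1,-1]}'
python3 - <<'E'
from h import *
s=st();r=R.from_rotvec(s['orientation']).as_matrix(); print(np.degrees(np.arctan2(r[1,0],r[0,0])),s['moment'])
snap('wrist','w5',(160,100,480,340),2.5)
E
```

```text
t: 10.75
ee_pos: [578.8, 126.4, 138.3]
orientation: [0.615, 3.078, 0.001]
ft_force: [0.3, -2.0, 9.3]
width: 14.1
t: 11.05
ee_pos: [579.0, 126.5, 138.2]
orientation: [0.703, 3.058, 0.002]
ft_force: [-1.2, -1.7, 14.7]
width: 13.7
t 11.05 p [579.  126.5 138.2] F [-1.2 -1.7 14.7] w 13.746644923159613 q [ 1.950e-01  4.820e-01  1.763e+00 -1.000e-03  8.920e-01 -9.230e-01]
[[-8.995e-01  4.369e-01  3.700e-03]
 [ 4.369e-01  8.995e-01  3.000e-04]
 [-3.200e-03  1.900e-03 -1.000e+00]]
154.09650790759085 [-0.34006316  0.42156977 -0.12924266]
{}
```

View pics/w5.png

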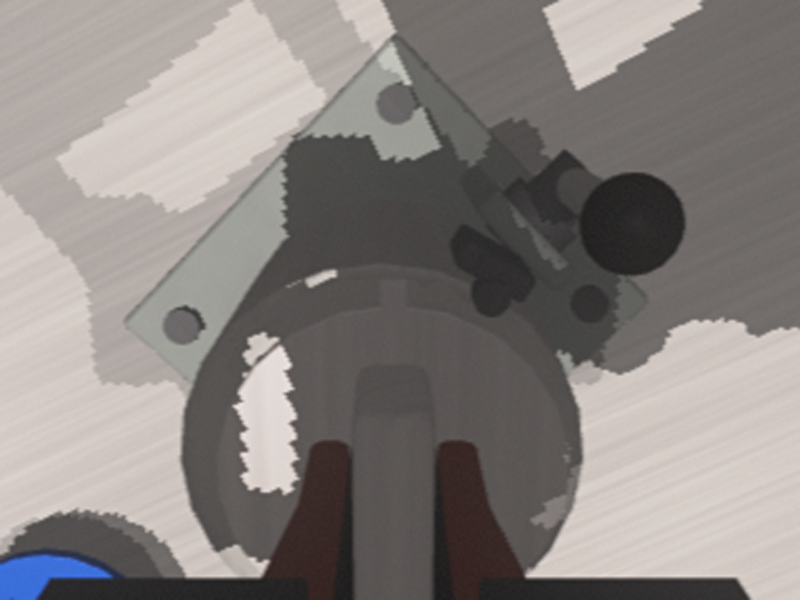

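The tab at crop (394,292) is well short of the catch at (490,297), and the flange lies flat on the rim. One last numeric check of the tin's uprightness and the angle from this picture.

```bash
python3 - <<'E'
from h import *
f=lambda x,y:((x+.5)/2.5-.5+160,(y+.5)/2.5-.5+100)
an=lambda v:np.degrees(np.arctan2(v[1],v[0]))
A,B,C=[onz('w5',*f(*p),10) for p in[(396,36),(127,322),(647,299)]]
e=(A-C); print('base edges',an(A-B),an(A-C),'centre',(B+C)/2)
b=onz('w5',*f(633,223),125); print('ball',b)
c=(B+C)/2; print('ball local',R.from_euler('z',-18.9,degrees=True).apply(b-c).round(1))
t=onz('w5',*f(394,280),130.5); print('tab tip',t,'from centre',an(t-c),np.linalg.norm((t-c)[:2]))
E
python3 -m jog '{"delta_rot":[[0,0,0],[0,0,0],[0,0,0]],"translation":[[0,0,0],[0,0,0],[0,0,0]],"hand":[-1,-1,-1]}'
```

```text
base edges 109.3348085378264 -160.69605940402928 centre [575.9  126.05  10.  ]
ball [553.7 191.1 125. ]
ball local [1.00e-01 6.87e+01 1.15e+02]
tab tip [542.4 145.  130.5] from centre 150.504389777265 38.48834239091104
t: 11.4
ee_pos: [579.0, 126.5, 138.2]
orientation: [0.703, 3.058, 0.002]
ft_force: [-0.4, -2.2, 15.2]
width: 13.9
```

```bash
python3 -c "
from workcell import ctrl
print(ctrl.close_job())"
```

```text
the job is handed in; nothing more can be done
None
```

I stood the tin upright against its stop, seated the aluminium cap flush and turned it clockwise half way. I handed the job in at about 11.4 s, still gripping and pressing the cap.

**Last checks:**
- **Tin:** the ball measures 0.1 mm from its upright position along the tilt direction, so the tin is upright.
- **Cap angle:** by the tool angle, the wing stands about 45° from the notches. The same picture's tab bearing gives about 48 to 49°, a less precise reading because the cap sits slightly off centre. Both are well short of the 67° where the tabs meet the catches.
- **Catches:** the one catch in view was clear of the tab. The opposite one was not visible, but no force jump was seen while twisting.
- **Press:** the cap is flush at tool height 138.2 mm with a steady push of about 15 N and the jaws on the wing at 13.9 mm. Early in the twist the push dipped to about 5 N, with the cap still at flush height, so I added a little more.
- **Off-centre reading:** the tool ended about 2 mm off the measured mouth centre, within the cap's 3 mm play. The tab tip measured 38.5 mm from the centre instead of 41 mm, which fits that offset.
- **Other gear:** I touched none of it.

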